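Clear the specimen carrier and slide it on to the next station

TASK

With the carrier still at its loading station, use the scraper block, not the fingers, to sweep the three rock chips off its plate into the white waste trough behind it, then put the scraper down on the bench, clear of the rail. Slide the carrier along its rail right through under the low camera bridge to the next station, until it clicks home on the spring ball: no hand fits under the bridge, so push it on by one knob, let go and draw it on by the other. Do not bump the bridge, and leave everything else where it stands.

Things in the scene. Friction and masses are not known exactly. Their poses are not given: they have to be found in the camera images.
- track: aluminium slide rail fixed to the bench, 630 mm long, running along its own y axis (about left-right); +x is its far side. Origin: bench level, centre line, under the middle of the bridge. The carrier moves along -y; its centre starts at y = +120 mm, the loading station. The rail goes on some 35 to 85 mm past the next station
- bridge: low white camera bridge fixed over the rail, same origin and axes as the rail. It covers 90 mm of rail (y -45 to +45 mm), x -98 to +84 mm, underside 88 mm and top 160 mm above the bench; the carrier with its knobs passes under it, a gripper does not. Delicate: not to be bumped
- carrier_mid (a point): centre of the top face of the carrier: aluminium plate 310 mm along the rail, 110 mm across, 8 mm thick, top 30 mm above the bench, captive on the rail. A rock specimen on a grey pad (up to 50 mm above the bench) is fixed to it 33 to 88 mm to the -y side of this point; the +y part is bare up to the knob. It rubs with about 2 N; leaving or entering a station takes some 8 to 15 N
- knob_left (a point): top centre of the black round knob on the carrier's +y end, 135 mm from the carrier centre: 24 mm diameter (30 mm in the lowest 8 mm), 40 mm tall, top 70 mm above the bench
- knob_right (a point): top centre of the like knob on the carrier's -y end, 135 mm from the carrier centre; it starts hidden under the bridge
- carrier (a joint): travel of the carrier along the rail in m: 0 in the loading station, growing towards the next station, which lies somewhere between 0.22 and 0.27
- station_pin (a joint): how far the next station's spring ball is pressed in, m: 0 free, about 0.0025 between the carrier's two bumps (home), 0.007 on a crest. The first bump meets the ball 18 mm before home; the crests pass 8.5 mm before and 8.5 mm past home; between them the spring draws a released carrier home. Where the station stands along the rail is not given: feel or see it
- load_ball (a point): centre of the steel spring ball (10 mm) of the loading station, in a black block 30 x 34 mm, 32 mm high, against the near side of the rail. The next station is a like block and ball further along -y. The carrier has two round bumps on its near edge, 8.5 mm either side of its centre, between which the ball sits
- trough_in (a point): centre of the inner floor of the open white waste trough fixed along the far side of the loading station: inside 60 mm across (x of the rail) by 184 mm along it, floor 3 mm and rim 26 mm above the bench; its inner edge lies under 10 mm beyond the far edge of the carrier plate
- scraper: grey scraper block with a white edge below: 92 mm long (its y axis), 24 mm thick (x axis), 58 mm tall, standing upright on the bench on its white edge (92 x 20 mm). Origin: centre of the underside. Grip it across the 24 mm
- scraper_mid (a point): middle of the scraper, 30 mm above its underside
- chip1: grey rock chip, about 18 x 16 mm and 11 mm thick, lying loose on the bare part of the carrier plate. Origin: centre of its underside
- chip2: grey rock chip, about 18 x 16 mm and 11 mm thick, lying loose on the bare part of the carrier plate. Origin: centre of its underside
- chip3: grey rock chip, about 18 x 16 mm and 11 mm thick, lying loose on the bare part of the carrier plate. Origin: centre of its underside
- weight_block: bystander, leave alone: plain grey block 45 x 45 mm, 50 mm tall, upright on the bench: not the scraper. Origin: centre of its underside
- dish: bystander, leave alone: shallow round glass dish, 90 mm across, 15 mm high, on the right. Origin: centre of its underside
- forceps: bystander, leave alone: steel forceps lying flat, 130 mm long, near the robot. Origin: middle, at bench level
- bottle: bystander, leave alone: amber glass bottle with white cap, 60 mm across, 130 mm tall, on the left. Origin: centre of its underside
- tip_box: bystander, leave alone: white box with clear lid, 120 x 80 mm, 70 mm tall, beyond the rail. Origin: centre of its underside
- pipette: bystander, leave alone: white lab pipette lying flat, about 230 mm long, on the right. Origin: middle, at bench level
- pen_cup: bystander, leave alone: dark steel cup, 70 mm across, 100 mm tall, on the left. Origin: centre of its underside

How it is judged:
On the way, in this order (a step that is already met when the one before it is completed fails the run):
1. all three chips lie in the trough while the carrier is still at the loading station (x of chip1 in the frame of trough_in between -0.033 and 0.033 m and y of chip1 in the frame of trough_in between -0.095 and 0.095 m and z of each of chip1, chip2, chip3 in the frame of trough_in below 0.02 m and x of chip2 in the frame of trough_in between -0.033 and 0.033 m and y of chip2 in the frame of trough_in between -0.095 and 0.095 m and x of chip3 in the frame of trough_in between -0.033 and 0.033 m and y of chip3 in the frame of trough_in between -0.095 and 0.095 m and value of joint carrier below 0.015 m), for 0.2 s.
2. the scraper stands or lies on the bench, let go, clear of the rail, the carrier still at the loading station (height (world z) of scraper_mid below 0.055 m and linear speed of scraper below 0.02 m/s and contact force between scraper and track below 0.05 N and contact force between the fingers and scraper below 0.05 N and value of joint carrier below 0.015 m), for 0.2 s.
3. the carrier is home on the spring ball of the next station (value of joint station_pin between 0.001 and 0.0045 m and value of joint carrier above 0.19 m and velocity of joint carrier between -0.01 and 0.01 m/s), for 0.2 s.
At the end, for the whole second after the job is handed in: Carrier at rest home at the next station (ball pressed 1 to 4.5 mm, between the bumps); the three chips in the trough (centre inside its walls, under 20 mm above its floor); scraper at rest on the bench, its middle under 55 mm high, not touching rail, carrier or bridge (all of step 3 and x of chip1 in the frame of trough_in between -0.033 and 0.033 m and y of chip1 in the frame of trough_in between -0.095 and 0.095 m and z of each of chip1, chip2, chip3 in the frame of trough_in below 0.02 m and x of chip2 in the frame of trough_in between -0.033 and 0.033 m and y of chip2 in the frame of trough_in between -0.095 and 0.095 m and x of chip3 in the frame of trough_in between -0.033 and 0.033 m and y of chip3 in the frame of trough_in between -0.095 and 0.095 m and height (world z) of scraper_mid below 0.055 m and linear speed of scraper below 0.02 m/s and contact force between scraper and track below 0.05 N).
It fails at once if the camera bridge is bumped (over 3 N) (contact force between any of the fingers, the arm, scraper and bridge above 3 N).
It fails at once if a finger touches a rock chip (over 0.5 N) (contact force between the fingers and chip1 above 0.5 N or contact force between the fingers and chip2 above 0.5 N or contact force between the fingers and chip3 above 0.5 N).
It fails at once if a bystander is shifted by more than 30 mm (distance of any of weight_block, dish, forceps, bottle, tip_box, pipette, pen_cup from where it was at the start of the episode above 0.03 m).
It also fails if it takes over 72 s, if anything falls off the work surface, if the arm or the gripper's body presses on something with over 40 N, if the wrist force passes 120 N, or if a joint passes its speed limit or range.

ROBOT

A 6-joint arm with a two-finger parallel gripper is mounted at the origin on the work surface. World frame = base frame: x ahead of the robot, y to its left, z up, the work surface at z = 0. Lengths are in m, angles in rad, forces in N, time in s.
With the tool pointing down it reaches from about 0.3 to 0.95 m from the base axis. Payload 3.1 kg.
Tool frame: the origin (TCP) lies between the finger pads; the fingertips stand 17 mm ahead of it and the grasp point (between the pads) lies 2 mm behind it (ctrl.finger_overhang is the distance from the TCP to the fingertips, in m); z points along the fingers, y is the line along which they close (so a half turn about z gives the same grasp; the last joint's range is limited). The gripper opens to 85 mm and grips with 20 to 120 N. Pads are 22 mm wide; open, the fingers measure 114 mm over their backs; the gripper's body (76 mm by 85 mm) begins 54 mm behind the grasp point. The pads swing forward as they close: fully open they stand 13 mm farther back than shut.
Start: joints at [-1.182, 0.308, 1.634, -0, 1.2, -0.07], TCP at [0.277, -0.56, 0.226] pointing down, gripper open.
Joint ranges: [-3.06, 3.06], [-0.79, 1.96], [0.05, 2.63], [-1.19, 4.34], [0.05, 2.64], [-2.94, 2.94]. Speed limits (rad/s): [2.79, 2.79, 3.14, 3.14, 3.14, 3.14].

INTERFACE

Orientations are given as [roll, pitch, yaw] about the fixed x, y, z axes, in that order (R = Rz(yaw) Ry(pitch) Rx(roll)).
In Python, from station import ctrl, snapshot gives the robot as it stands.
- The arm moves only by the shell command python3 -m crank 'ROWS' [FORCE]. ROWS is JSON, a list that holds one entry, the list of rows, each a list of 7 numbers: the shift along the tool's x, y, z in mm, then the turn, a rotation vector about the tool's x, y, z in rad, then the closure, from -1 (fully open) to 1 (shut). A call has 1 to 20 rows; each row shifts and turns the commanded pose from where the row before left it, along the tool's axes as they then stand; what a row does not reach is not made up. A row lasts 1/10 s, in which the tool goes at most 50 mm and 8.59 degrees, less where a joint would pass 70% of its speed; a pose out of reach is approached as far as the arm can. A call is refused whole if a number of a shift passes 50 or a number of a turn 0.15, either way. A call with a gripper value outside its range is refused whole. The fingers move at their own pace and stop on an object; FORCE is the grip in N (left out, the last holds). Time passes only in rows, so rows that do not move let the fingers close. It gives the time, the measured TCP pose, the force, the opening and the grip force at its end, in the units of the state.
- ctrl.sense(): the state, without advancing time (a new reading comes with each control period).
- snapshot(name): name is "scene" or "top" or "wrist"; returns a dict with "img" (400x640x3 uint8, red, green, blue), "intrinsics" (3x3 intrinsics, pixels), "position" and "attitude" of the camera in the world; the wrist camera has in their place "tool_from_camera" (4x4, takes a point from camera to tool coordinates, whose origin is the TCP and whose axes are the flange's). Camera axes: x right, y up, looking along -z (the intrinsics and any distortion apply to the point x, -y, -z); pixel columns grow to the right and rows downward; lengths in m; the calibration is good to about 2 mm. A picture is of the moment at which its call begins: read the wrist's pose just before it. There is no depth.
- ctrl.hand_in(): hands the job in; it is judged then, once.
The state is a dict: "time": time; "joints": joint angles; "qvel": joint speeds; "effort": joint torques, N m; "tcp_pos": TCP position; "eef_rot": TCP orientation; "force": force on the tool from outside, world axes, zero at the start; "torque": the same for the moment, N m; "grip_width": finger opening in m; "gripper_force": force on a finger pad.
Only numpy, scipy, OpenCV 4.12 (cv2) and the standard library are available. Lean on these libraries where they do the work, as an engineer would, in place of code of your own. Each camera call takes 0.05 s, during which the arm holds its last target. There are 200 camera calls.

## Working session

There is one attempt and no reset: what is moved stays moved. The work goes in short steps, Python scripts to look and compute and a shell command to move; the robot and the scene stay as the last step left them, time stands still between calls to the robot, and variables do not carry over. Pictures are saved under pics/ and viewed, at most 10 in all, crops included, and the job is handed in when it is done.

```bash
ls; mkdir -p pics
python3 - <<'E'
from station import ctrl, snapshot
import cv2, numpy as np
s=ctrl.sense(); print({k:np.round(v,3).tolist() for k,v in s.items()})
ims=[]
for n in("scene","top"):
    d=snapshot(n); cv2.imwrite(f"pics/{n}0.png",d["img"][...,::-1]); print(n,d["intrinsics"],d["position"],d["attitude"],[k for k in d])
    np.savez(f"{n}0.npz",**{k:np.array(v) for k,v in d.items()})
E
```

```text
pics
{'time': 0.0, 'joints': [-1.182, 0.309, 1.635, 0.0, 1.2, -0.07], 'qvel': [-0.001, 0.002, 0.0, -0.0, -0.0, 0.001], 'effort': [-0.001, -41.525, -27.667, -0.0, 0.01, -0.0], 'tcp_pos': [0.276, -0.56, 0.225], 'eef_rot': [-3.139, -0.0, 0.459], 'force': [0.161, -0.697, -0.766], 'torque': [-0.029, 0.022, 0.047], 'gripper_force': 0.0, 'grip_width': 0.085}
scene [[457.49227837   0.         313.60013755]
 [  0.         457.49227837 192.88258002]
 [  0.           0.           1.        ]] [ 1.03218521 -0.85104387  1.37421237] [ 0.61568818 -0.01493848  0.55676223] ['img', 'intrinsics', 'position', 'attitude']
top [[505.28959267   0.         308.39226323]
 [  0.         505.28959267 197.01993179]
 [  0.           0.           1.        ]] [ 0.31556673 -0.034842    1.72295694] [ 0.15604136 -0.00544049 -1.59919763] ['img', 'intrinsics', 'position', 'attitude']
```

View pics/scene0.png

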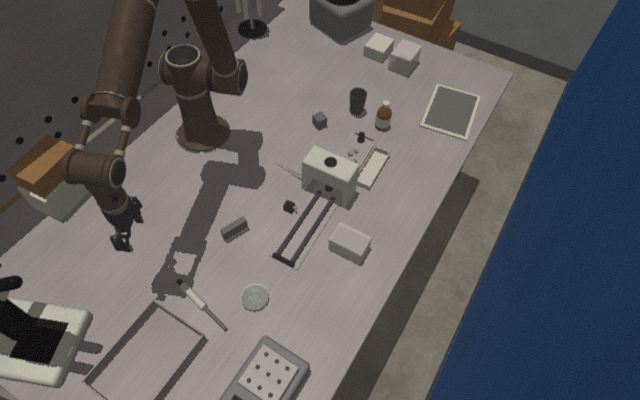

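View pics/top0.png

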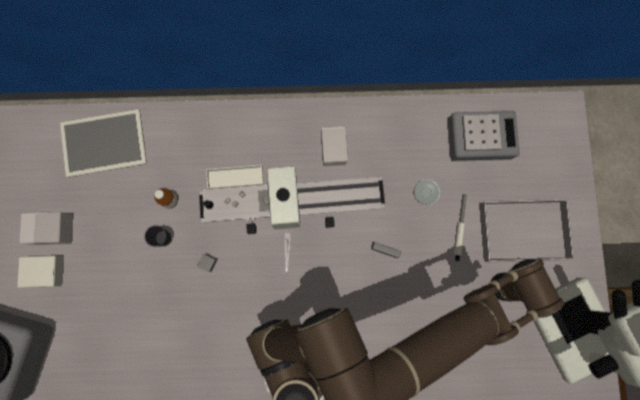

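The top picture shows the rail running from (200,205) to (384,193), with the bridge at (283,195). The trough is at (235,177), the scraper at (386,250), and the station blocks at (251,229) and (330,222). I'll zoom in for precise pixels.

```bash
cat > h.py <<'E'
import numpy as np, cv2
from scipy.spatial.transform import Rotation as R
from station import ctrl, snapshot
def cam(d): return d["intrinsics"],np.array(d["position"]),R.from_euler("xyz",d["attitude"]).as_matrix()
def wristcam(d,s):
    T=np.array(d["tool_from_camera"]); Rt=R.from_euler("xyz",s["eef_rot"]).as_matrix()
    return d["intrinsics"],np.array(s["tcp_pos"])+Rt@T[:3,3],Rt@T[:3,:3]
def ray(c,u,v):
    K,p,A=c; q=np.linalg.inv(K)@[u,v,1.]; return p,A@[q[0],-q[1],-q[2]]
def onz(c,u,v,z):
    p,r=ray(c,u,v); return p+r*(z-p[2])/r[2]
def proj(c,P):
    K,p,A=c; q=A.T@(np.array(P)-p); w=K@[q[0],-q[1],-q[2]]; return w[:2]/w[2]
E
python3 - <<'E'
from h import *
d=dict(np.load("top0.npz")); c=cam(d); print(onz(c,283,195,.16))
im=d["img"][...,::-1]
cr=im[155:275,185:415]; print(cr.shape)
cv2.imwrite("pics/crop1.png",cv2.resize(cr,(782,408),interpolation=cv2.INTER_CUBIC))
E
```

```text
[0.56970768 0.02900294 0.16      ]
(120, 230, 3)
```

View pics/crop1.png

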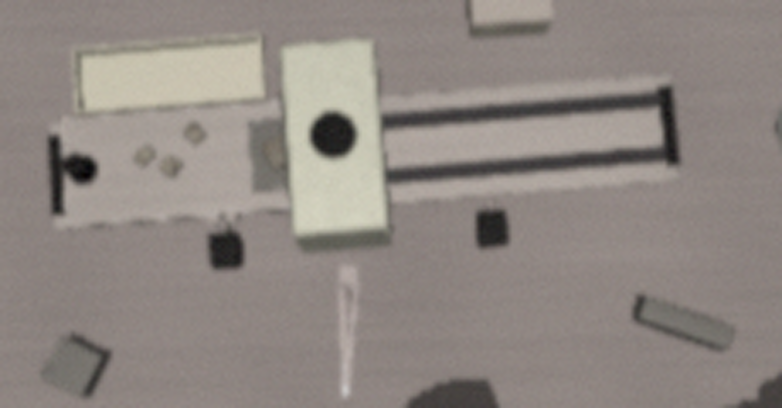

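The 3.4x crop shows the bridge top corners (281,46), (372,40), (386,233), (297,240) and the trough corners (72,48), (262,35), (265,97), (82,112). The chips are at (145,155), (171,166), (194,133), the left knob at (82,168), the blocks at (226,250) and (491,228), and the scraper top at about (688,323).

Run:
```python
from h import *
d=dict(np.load("top0.npz")); c=cam(d)
f=lambda u,v,z:onz(c,(u+.5)/3.4-.5+185,(v+.5)/3.4-.5+155,z)[:2]
def show(n,pts,z):
    P=np.array([f(*p,z) for p in pts]); print(n,P.round(4).tolist()); return P
B=show("bridge",[(281,46),(372,40),(386,233),(297,240)],.16); print(B.mean(0))
T=show("trough",[(72,48),(262,35),(265,97),(82,112)],.026); print(T.mean(0))
E=show("ends",[(56,175),(669,127)],.03); print("rail ang of +y axis deg",np.degrees(np.arctan2(*(E[0]-E[1])[::-1])), E.mean(0))
L=show("rail lines dark far",[(385,121),(658,99)],.02);M=show("near",[(390,176),(658,153)],.02)
for l in (B[[0,1]],B[[3,2]],T[:2],T[[3,2]],L,M): 
    v=l[0]-l[1]; print("ang",np.degrees(np.arctan2(v[1],v[0])))
show("chips",[(145,155),(171,166),(194,133)],.041)
show("knob",[(82,168)],.07)
show("blocks",[(226,250),(491,228)],.032)
S=show("scraper",[(645,297),(735,328),(729,350),(638,316)],.058); print(S.mean(0))
for a,b in((0,1),(3,2)): v=S[a]-S[b]; print(np.degrees(np.arctan2(v[1],v[0])),np.linalg.norm(v))
```

```text
bridge [[0.6569, 0.0768], [0.6603, -0.0078], [0.4798, -0.0163], [0.4756, 0.0651]]
[0.56813905 0.02944642]
trough [[0.6898, 0.2968], [0.698, 0.1054], [0.6343, 0.1033], [0.624, 0.2866]]
[0.66152245 0.19802387]
ends [[0.5604, 0.3115], [0.592, -0.3003]]
rail ang of +y axis deg 92.95212940619524 [0.57619514 0.00563747]
rail lines dark far [[0.6076, -0.0165], [0.6225, -0.2922]]
near [[0.5516, -0.0201], [0.5675, -0.2894]]
ang 92.29784920619754
ang 92.92231704965963
ang 92.44987519685074
ang 93.20174185420557
ang 93.10093186485933
ang 93.36789977544757
chips [[0.5764, 0.2215], [0.5647, 0.1958], [0.5971, 0.1729]]
knob [[0.5608, 0.2782]]
blocks [[0.4808, 0.1434], [0.4953, -0.1187]]
scraper [[0.4213, -0.2641], [0.389, -0.3496], [0.3681, -0.3426], [0.4032, -0.2565]]
[ 0.39541774 -0.30321983]
69.30431162704417 0.09139051504409569
67.84004533771675 0.0930395816688751
```

```bash
cat >> h.py <<'E'
O=np.array([.576,.0285]); TH=np.radians(3.0)
def rail(x,y): c,s=np.cos(TH),np.sin(TH); return O+[x*c-y*s,x*s+y*c]
def inrail(p): c,s=np.cos(TH),np.sin(TH); a=np.array(p)[:2]-O; return np.array([a[0]*c+a[1]*s,-a[0]*s+a[1]*c])
def go(xy,z,yawdeg,s=None):
    "turn about tool z first, then shift in the turned tool axes"
    s=s or ctrl.sense(); y=np.radians(yawdeg); dy=(y-s["eef_rot"][2]+np.pi)%(2*np.pi)-np.pi
    d=np.append(xy,z)-s["tcp_pos"]; print("t %.1f turn z %.4f rad (%d rows) shift mm x %.1f y %.1f z %.1f"%(s["time"],-dy,np.ceil(abs(dy)/.149),*(1e3*np.array([d[0]*np.cos(y)+d[1]*np.sin(y),d[0]*np.sin(y)-d[1]*np.cos(y),-d[2]]))))
E
python3 -c "
from h import *
go((.395,-.303),.226,68.5)"
```

```text
t 0.1 turn z -0.7368 rad (5 rows) shift mm x 282.3 y 16.2 z -0.8
```

```bash
python3 -m crank '[[[0,0,0,0,0,-0.147,-1],[0,0,0,0,0,-0.147,-1],[0,0,0,0,0,-0.147,-1],[0,0,0,0,0,-0.147,-1],[0,0,0,0,0,-0.147,-1],[20,2,0,0,0,0,-1],[35,2,0,0,0,0,-1],[40,2,0,0,0,0,-1],[40,2,0,0,0,0,-1],[40,2,0,0,0,0,-1],[40,2,0,0,0,0,-1],[35,2,0,0,0,0,-1],[22,2,0,0,0,0,-1],[10,0,0,0,0,0,-1],[0,0,0,0,0,0,-1],[0,0,0,0,0,0,-1]]]'
python3 - <<'E'
from h import *
s=ctrl.sense(); d=snapshot("wrist"); cv2.imwrite("pics/w1.png",d["img"][...,::-1]); print(d["tool_from_camera"],s["eef_rot"])
c=wristcam(d,s)
np.savez("w1.npz",img=d["img"],K=c[0],p=c[1],A=c[2])
print(proj(c,(.395,-.303,.058)))
go((.395,-.303),.226,68.5)
E
```

```text
time: 1.7
tcp_pos: [0.3952, -0.3043, 0.2263]
eef_rot: [-3.141, 0.001, 1.193]
force: [-0.8, 0.1, -0.0]
grip_width: 0.0855
gripper_force: 0.0
[[-4.80653284e-05  9.48353463e-01  3.17215554e-01  8.12378780e-02]
 [ 9.99998990e-01  4.96241671e-04 -1.33205078e-03  9.90095547e-04]
 [-1.42067055e-03  3.17215169e-01 -9.48352528e-01 -1.47739423e-01]
 [ 0.00000000e+00  0.00000000e+00  0.00000000e+00  1.00000000e+00]] [-3.14146603e+00  5.97494175e-04  1.19341779e+00]
[314.6520892  173.24863956]
t 1.8 turn z -0.0029 rad (1 rows) shift mm x 1.6 y -0.8 z 0.4
```

View pics/w1.png

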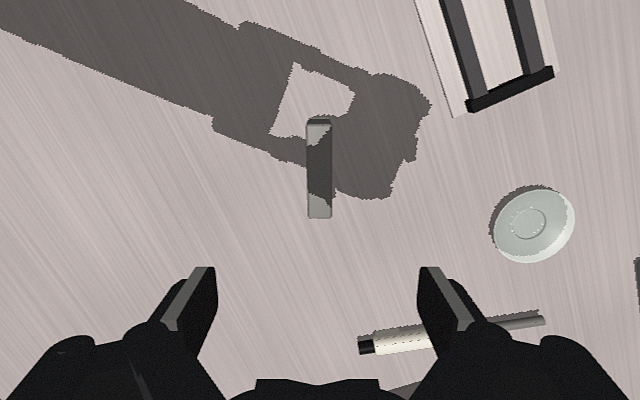

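The wrist picture shows the scraper's top face with corners (306,124), (332,124), (332,219), (307,219), almost square with the tool. The rail end is at the top right.

Run:
```python
from h import *
w=np.load("w1.npz"); c=(w["K"],w["p"],w["A"])
P=np.array([onz(c,u,v,.058)[:2] for u,v in((306,124.5),(332,124.5),(332,218.5),(307.5,218.5))])
print(P.round(4),P.mean(0)); v=(P[0]+P[1]-P[2]-P[3])/2; print(np.linalg.norm(v),a:=np.degrees(np.arctan2(v[1],v[0])))
v=(P[1]+P[2]-P[0]-P[3])/2; print(np.linalg.norm(v))
go(P.mean(0),.040,a)
```

```text
[[ 0.4044 -0.2587]
 [ 0.4259 -0.2672]
 [ 0.3939 -0.3513]
 [ 0.3718 -0.3425]] [ 0.39899036 -0.30490897]
0.08990919082415061 68.94793901824339
0.023481288326866585
t 1.8 turn z -0.0107 rad (1 rows) shift mm x 1.2 y 3.7 z 186.4
```

```bash
python3 -m crank '[[[1,3.7,0,0,0,-0.011,-1],[0,0,20,0,0,0,-1],[0,0,35,0,0,0,-1],[0,0,40,0,0,0,-1],[0,0,40,0,0,0,-1],[0,0,30,0,0,0,-1],[0,0,15,0,0,0,-1],[0,0,5,0,0,0,-1],[0,0,0,0,0,0,-1],[0,0,0,0,0,0,1],[0,0,0,0,0,0,1],[0,0,0,0,0,0,1],[0,0,0,0,0,0,1],[0,0,0,0,0,0,1],[0,0,0,0,0,0,1]]]' 60
python3 -m crank '[[[0,0,-10,0,0,0,1],[0,0,-30,0,0,0,1],[0,0,-40,0,0,0,1],[0,0,-40,0,0,0,1],[0,0,-40,0,0,0,1],[0,0,-40,0,0,0,1],[0,0,-10,0,0,0,1],[0,0,0,0,0,0,1],[0,0,0,0,0,0,1]]]'
python3 -c "
from h import *
s=ctrl.sense();print(s['grip_width'],s['tcp_pos'])
d=snapshot('wrist'); cv2.imwrite('pics/w2.png',d['img'][::,:,::-1])
print(rail(-.045,.168)); go(rail(-.045,.168),.25,93)"
```

```text
time: 3.25
tcp_pos: [0.3996, -0.3048, 0.0424]
eef_rot: [3.141, 0.0, 1.205]
force: [-0.7, 1.2, 6.1]
grip_width: 0.0224
gripper_force: 58.9
time: 4.15
tcp_pos: [0.3983, -0.3036, 0.2497]
eef_rot: [-3.139, -0.001, 1.205]
force: [-0.7, 1.0, -2.7]
grip_width: 0.0226
gripper_force: 59.2
0.022630215987777376 [ 0.39830283 -0.30358655  0.24969098]
[0.52226923 0.19391464]
t 4.2 turn z -0.4184 rad (3 rows) shift mm x 490.0 y 150.2 z -1.2
```

View pics/w2.png

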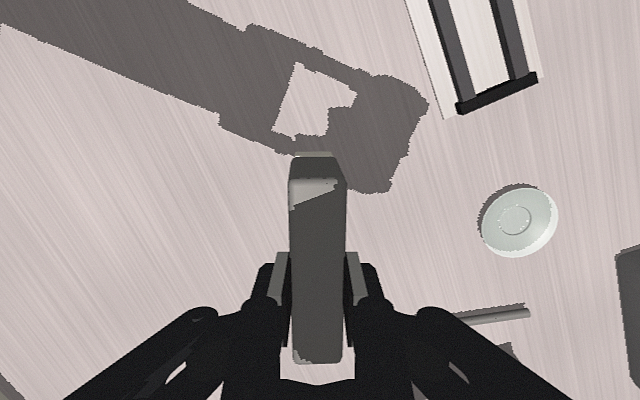

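The scraper is held squarely, spanning (290–346, 155–362). I'll carry it along the near side and take another look from there.

```bash
python3 -m crank '[[[0,0,0,0,0,-0.14,1],[0,0,0,0,0,-0.14,1],[0,0,0,0,0,-0.138,1],[20,0,0,0,0,0,1],[40,0,0,0,0,0,1],[45,0,0,0,0,0,1],[45,0,0,0,0,0,1],[45,0,0,0,0,0,1],[45,0,0,0,0,0,1],[45,0,0,0,0,0,1],[45,0,0,0,0,0,1],[45,0,0,0,0,0,1],[45,0,0,0,0,0,1],[40,0,0,0,0,0,1],[20,0,0,0,0,0,1],[10,0,0,0,0,0,1],[0,0,0,0,0,0,1],[0,0,0,0,0,0,1]]]'
python3 - <<'E'
from h import *
s=ctrl.sense(); d=snapshot("wrist"); cv2.imwrite("pics/w3.png",d["img"][...,::-1])
c=wristcam(d,s); np.savez("w3.npz",img=d["img"],K=c[0],p=c[1],A=c[2])
for n,P,z in(("chip1",(.5764,.2215),.041),("knob",rail(0,.255),.07),("ball",(.4808,.1434),.032),("tr",rail(.064,.073),.026),("plate",rail(.055,.24),.03)): print(n,proj(c,np.append(P,z)).round(1))
go(rail(-.045,.168),.25,93)
E
```

```text
time: 6.0
tcp_pos: [0.373, 0.1841, 0.2505]
eef_rot: [-3.14, 0.001, 1.622]
force: [0.7, 0.4, -1.1]
grip_width: 0.0225
gripper_force: 59.1
chip1 [517.5 137.9]
knob [536.3  72.1]
ball [411.4 202.8]
tr [537.7 238.8]
plate [564.5  89. ]
t 6.0 turn z -0.0018 rad (1 rows) shift mm x 2.3 y 149.3 z 0.8
```

View pics/w3.png

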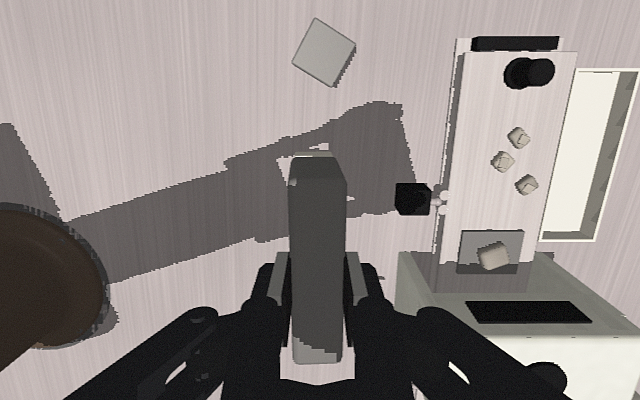

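The wrist picture shows the plate's end corners at (462,53) and (577,53), and the knob top at (540,71). The chips are at (518,138), (502,161), (526,185), the load block top at (413,198), the ball at about (439,197), and the trough's outer bottom corner at (596,241).

Run:
```python
from h import *
w=np.load("w3.npz"); c=(w["K"],w["p"],w["A"])
for n,u,v,z in(("plateNearEnd",462,53,.03),("plateFarEnd",577,53,.03),("plate near lower",441,262,.03),("plate far lower",541,252,.03),("knob",540,71,.07),("ch1",518,138,.041),("ch2",502,161,.041),("ch3",526,185,.041),("bumpmid",445,199,.026),("tr corner out",596,241,.026),("tr left low",540,239,.026)):
    P=onz(c,u,v,z); print(n,P[:2].round(4),inrail(P).round(4))
```

```text
plateNearEnd [0.5095 0.2989] [-0.0523  0.2735]
plateFarEnd [0.6213 0.3046] [0.0597 0.2734]
plate near lower [0.5266 0.0708] [-0.0471  0.0449]
plate far lower [0.6413 0.0899] [0.0685 0.0579]
knob [0.5657 0.2842] [0.0031 0.2559]
ch1 [0.5769 0.2214] [0.011  0.1926]
ch2 [0.5659 0.197 ] [-0.0013  0.1688]
ch3 [0.5971 0.1726] [0.0286 0.1428]
bumpmid [0.5197 0.1479] [-0.0499  0.1221]
tr corner out [0.7049 0.1055] [0.1327 0.0701]
tr left low [0.6388 0.1047] [0.0667 0.0728]
```

```bash
sed -i 's/^O=.*/O=np.array([.5805,.0285]); TH=np.radians(3.3)/' h.py
python3 - <<'E'
from h import *
go(rail(-.042,.168),.0745,93.3)
go(rail(.087,.168),.0745,93.3)
w=np.load("w3.npz"); c=(w["K"],w["p"],w["A"]); g=cv2.cvtColor(w["img"],cv2.COLOR_RGB2GRAY).astype(int)
# edge fits: strongest gradient near hand-picked lines
for n,a,b,z in(("near",(462,60),(446,170),.03),("far",(575,80),(550,200),.03)):
    P=[]
    for v in range(a[1],b[1],3):
        u0=int(np.interp(v,(a[1],b[1]),(a[0],b[0]))); r=np.abs(np.diff(g[v,u0-8:u0+9])); P.append(onz(c,u0-7.5+r.argmax(),v,z)[:2])
    vx,vy,x0,y0=cv2.fitLine(np.float32(P),cv2.DIST_HUBER,0,.001,.001).ravel(); print(n,np.degrees(np.arctan2(vy,vx))%180,inrail((x0,y0)))
E
```

```text
t 6.0 turn z -0.0070 rad (1 rows) shift mm x 1.0 y 155.9 z 176.3
t 6.0 turn z -0.0070 rad (1 rows) shift mm x 1.0 y 284.9 z 176.3
near 96.3899 [-0.05869628  0.21463803]
far 93.2043 [0.05797804 0.18436497]
```

```bash
python3 -m crank '[[[1,16,0,0,0,-0.007,1],[0,35,0,0,0,0,1],[0,40,0,0,0,0,1],[0,40,0,0,0,0,1],[0,20,0,0,0,0,1],[0,5,0,0,0,0,1],[0,0,20,0,0,0,1],[0,0,40,0,0,0,1],[0,0,40,0,0,0,1],[0,0,40,0,0,0,1],[0,0,20,0,0,0,1],[0,0,10,0,0,0,1],[0,0,3,0,0,0,1],[0,0,0,0,0,0,1],[0,0,0,0,0,0,1]]]'
python3 -m crank '[[[0,0,1,0,0,0,1],[0,0,1,0,0,0,1],[0,0,0,0,0,0,1]]]'
```

```text
time: 7.55
tcp_pos: [0.5309, 0.1952, 0.0802]
eef_rot: [3.138, -0.001, 1.629]
force: [-0.2, 0.5, -0.0]
grip_width: 0.0222
gripper_force: 59.1
time: 7.85
tcp_pos: [0.5297, 0.195, 0.0768]
eef_rot: [3.141, -0.0, 1.63]
force: [0.2, 0.1, -0.8]
grip_width: 0.0221
gripper_force: 59.1
```

```bash
python3 -m crank '[[[0,0,1,0,0,0,1],[0,0,0.5,0,0,0,1],[0,0,0,0,0,0,1],[0,0,0,0,0,0,1]]]'
python3 -m crank '[[[0,5,0,0,0,0,1],[0,8,0,0,0,0,1],[0,8,0,0,0,0,1],[0,8,0,0,0,0,1],[0,8,0,0,0,0,1],[0,8,0,0,0,0,1],[0,8,0,0,0,0,1],[0,8,0,0,0,0,1]]]'
python3 -m crank '[[[0,8,0,0,0,0,1],[0,8,0,0,0,0,1],[0,8,0,0,0,0,1],[0,8,0,0,0,0,1],[0,8,0,0,0,0,1],[0,8,0,0,0,0,1],[0,8,0,0,0,0,1],[0,8,0,0,0,0,1],[0,4,0,0,0,0,1],[0,0,0,0,0,0,1],[0,0,0,0,0,0,1]]]'
python3 -c "
from h import *
s=ctrl.sense();print(inrail(s['tcp_pos']))
d=snapshot('top'); cv2.imwrite('pics/t2.png',cv2.resize(d['img'][140:240,190:330,::-1],(784,560),interpolation=cv2.INTER_CUBIC))"
```

```text
time: 8.25
tcp_pos: [0.5294, 0.1949, 0.0748]
eef_rot: [-3.141, 0.0, 1.63]
force: [0.2, -0.2, -1.6]
grip_width: 0.0221
gripper_force: 59.1
time: 9.05
tcp_pos: [0.591, 0.1985, 0.0748]
eef_rot: [-3.141, 0.0, 1.63]
force: [-0.4, 0.4, -1.3]
grip_width: 0.0222
gripper_force: 59.2
time: 10.15
tcp_pos: [0.658, 0.2025, 0.0747]
eef_rot: [-3.141, 0.0, 1.63]
force: [-0.6, -0.6, -0.7]
grip_width: 0.0223
gripper_force: 59.2
[0.08734612 0.16922459]
```

View pics/t2.png

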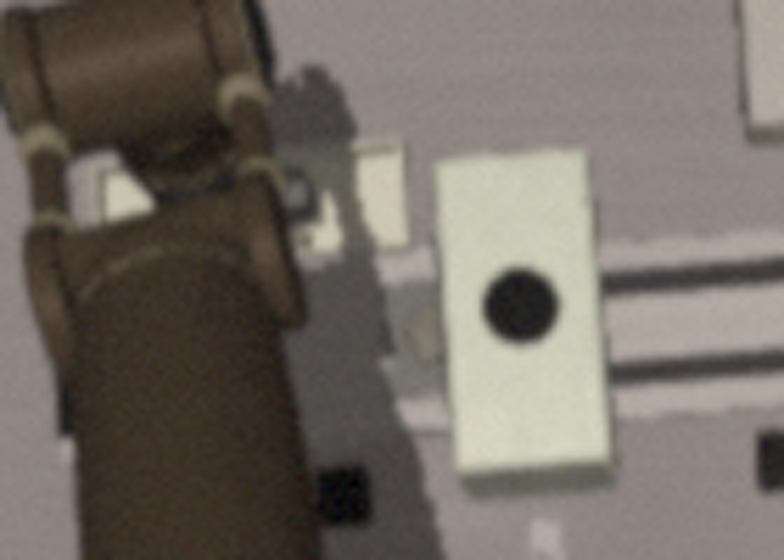

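The arm hides most of the trough; there is a small dark spot near (305,240). I'll lift, back off and look again.

```bash
python3 -m crank '[[[0,0,-20,0,0,0,1],[0,0,-40,0,0,0,1],[0,0,-45,0,0,0,1],[0,0,-45,0,0,0,1],[0,-20,-25,0,0,0,1],[0,-40,0,0,0,0,1],[0,-45,0,0,0,0,1],[0,-45,0,0,0,0,1],[0,-45,0,0,0,0,1],[0,-45,0,0,0,0,1],[0,-25,0,0,0,0,1],[0,-5,0,0,0,0,1],[0,0,0,0,0,0,1],[0,0,0,0,0,0,1]]]'
python3 - <<'E'
from h import *
s=ctrl.sense(); d=snapshot("wrist")
c=wristcam(d,s); np.savez("w4.npz",img=d["img"],K=c[0],p=c[1],A=c[2])
cv2.imwrite("pics/w4.png",cv2.resize(d["img"][30:270,380:640,::-1],(650,600),interpolation=cv2.INTER_CUBIC))
go((.40,.13),.05,93.3)
E
```

```text
time: 11.6
tcp_pos: [0.3901, 0.1868, 0.2505]
eef_rot: [3.139, -0.0, 1.63]
force: [-0.1, -0.1, -0.6]
grip_width: 0.0227
gripper_force: 59.2
t 11.7 turn z 0.0011 rad (1 rows) shift mm x -57.3 y 6.5 z 200.4
```

View pics/w4.png

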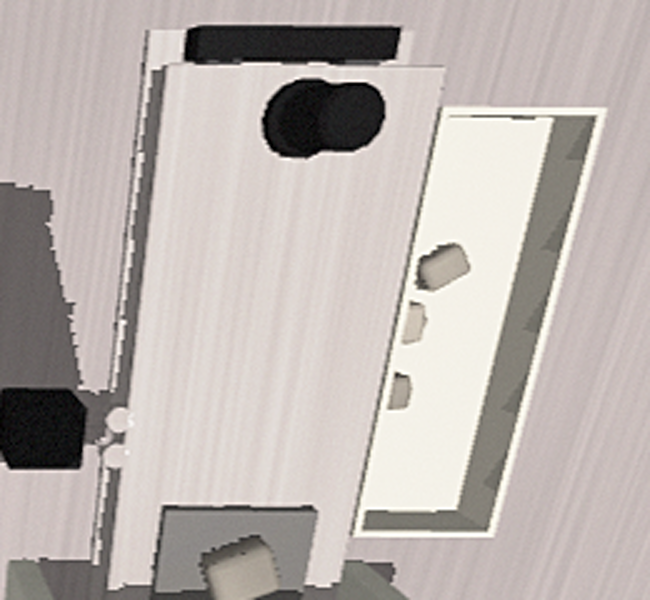

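All three chips have left the plate and lie in the trough, two of them against its inner wall at crop (410,322) and (400,391). I'll check them against the scene camera.

Run:
```python
from h import *
w=np.load("w4.npz"); c=(w["K"],w["p"],w["A"])
for n,u,v,z in(("a right",426,322,.012),("b right",411,391,.012),("c centre",444,266,.014),("c right",470,265,.010),("inner floor far low",460,510,.003),("rim outer low R",493,535,.026),("rim low L",355,530,.026)):
    print(n,inrail(onz(c,u/2.5+380,v/2.5+30,z)).round(4))
d=snapshot("scene"); p=proj(cam(d),np.append(rail(.094,.165),.02)); print(p)
u,v=p.astype(int); cv2.imwrite("pics/s4.png",cv2.resize(d["img"][v-30:v+30,u-40:u+40,::-1],(800,600),interpolation=cv2.INTER_CUBIC))
```

```text
a right [0.0834 0.1688]
b right [0.0834 0.1364]
c centre [0.0846 0.1941]
c right [0.0988 0.194 ]
inner floor far low [0.1267 0.0725]
rim outer low R [0.1273 0.0699]
rim low L [0.0616 0.0725]
[372.28533115 166.0176224 ]
```

View pics/s4.png

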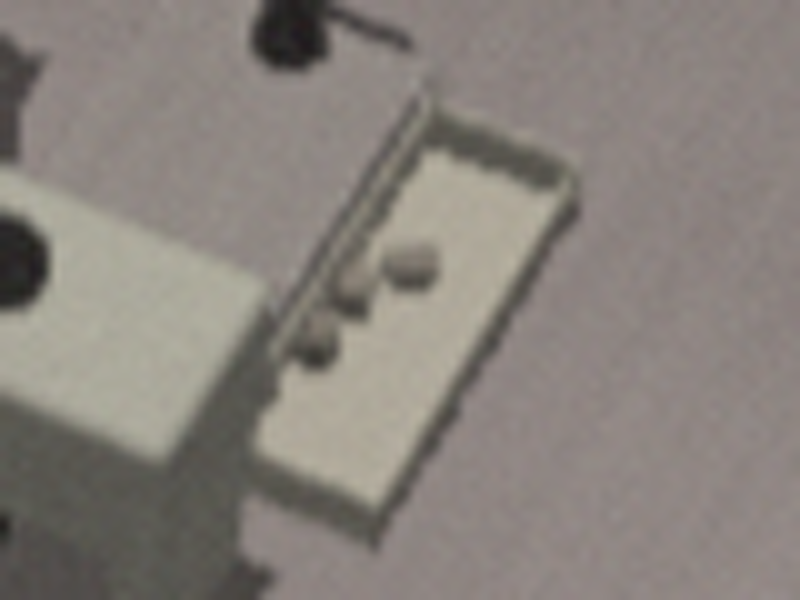

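The scene picture shows all three chips on the trough floor. Now I'll put the scraper down on the near side.

```bash
python3 -m crank '[[[-20,6,10,0,0,0,1],[-30,0,40,0,0,0,1],[-7,0,45,0,0,0,1],[0,0,45,0,0,0,1],[0,0,35,0,0,0,1],[0,0,18,0,0,0,1],[0,0,8,0,0,0,1],[0,0,4,0,0,0,1],[0,0,0,0,0,0,1],[0,0,0,0,0,0,1]]]'
python3 -c "
from h import *
go((.40,.13),.0435,93.3)"
```

```text
time: 12.7
tcp_pos: [0.3996, 0.1304, 0.0459]
eef_rot: [3.139, -0.0, 1.63]
force: [0.1, 0.2, -1.1]
grip_width: 0.0223
gripper_force: 59.2
t 12.7 turn z 0.0014 rad (1 rows) shift mm x -0.4 y 0.4 z 2.4
```

```bash
python3 -m crank '[[[0,0,1.5,0,0,0,1],[0,0,1,0,0,0,1],[0,0,0,0,0,0,1],[0,0,0,0,0,0,1],[0,0,0,0,0,0,-1],[0,0,0,0,0,0,-1],[0,0,0,0,0,0,-1],[0,0,0,0,0,0,-1],[0,0,0,0,0,0,-1],[0,0,-10,0,0,0,-1],[0,0,-30,0,0,0,-1],[0,0,-45,0,0,0,-1],[0,0,-45,0,0,0,-1],[0,0,-40,0,0,0,-1],[0,0,-15,0,0,0,-1],[0,0,0,0,0,0,-1]]]'
python3 -m crank '[[[0,0,0,0,0,0.143,-1],[0,0,0,0,0,0.143,-1],[0,0,0,0,0,0.143,-1],[0,0,0,0,0,0.143,-1],[0,0,0,0,0,0.143,-1],[0,0,0,0,0,0.143,-1],[0,0,0,0,0,0.143,-1],[0,0,0,0,0,0.143,-1],[0,0,0,0,0,0.143,-1],[0,0,0,0,0,0.143,-1],[0,0,0,0,0,0.143,-1],[0,0,0,0,0,0,-1],[0,0,0,0,0,0,-1]]]'
python3 - <<'E'
from h import *
w=np.load("w4.npz"); c=(w["K"],w["p"],w["A"])
k=onz(c,355/2.5+380,117/2.5+30,.07); print("knob",k,inrail(k))
d=snapshot("top"); cc=cam(d); im=d["img"]; print(proj(cc,(.4,.13,.05)))
go(rail(0,.255),.225,3.3); go(rail(0,.255),.06,3.3)
E
```

```text
time: 14.3
tcp_pos: [0.4005, 0.1306, 0.2313]
eef_rot: [3.133, -0.001, 1.63]
force: [0.5, -0.1, -1.0]
grip_width: 0.0855
gripper_force: 0.0
time: 15.6
tcp_pos: [0.3972, 0.1299, 0.2263]
eef_rot: [3.141, 0.002, 0.06]
force: [0.1, -1.2, -0.4]
grip_width: 0.0856
gripper_force: 0.0
knob [0.56847792 0.28310076 0.07      ] [0.0026537  0.25487062]
[254.86857254 252.00876302]
t 15.7 turn z 0.0017 rad (1 rows) shift mm x 176.9 y -143.2 z 1.5
t 15.7 turn z 0.0017 rad (1 rows) shift mm x 176.9 y -143.2 z 166.5
```

```bash
python3 -m crank '[[[18,-18,0,0,0,0,-1],[40,-30,0,0,0,0,-1],[40,-32,0,0,0,0,-1],[40,-32,0,0,0,0,-1],[30,-22,0,0,0,0,-1],[10,-9,0,0,0,0,-1],[0,0,20,0,0,0,-1],[0,0,40,0,0,0,-1],[0,0,45,0,0,0,-1],[0,0,35,0,0,0,-1],[0,0,15,0,0,0,-1],[0,0,7,0,0,0,-1],[0,0,0,0,0,0,-1],[0,0,0,0,0,0,-1]]]'
python3 -c "
from h import *
go((.5685,.283),.063,3.3)"
```

```text
time: 17.05
tcp_pos: [0.5676, 0.282, 0.0675]
eef_rot: [-3.14, -0.004, 0.057]
force: [0.9, -0.8, 1.0]
grip_width: 0.0854
gripper_force: 0.0
t 17.1 turn z -0.0005 rad (1 rows) shift mm x 0.9 y -0.9 z 4.5
```

```bash
python3 -m crank '[[[0,-1,3.5,0,0,0,-1],[0,0,0,0,0,0,1],[0,0,0,0,0,0,1],[0,0,0,0,0,0,1],[0,0,0,0,0,0,1],[0,0,0,0,0,0,1],[0,0,0,0,0,0,1]]]' 60
python3 -m crank '[[[0,5,0,0,0,0,1],[0,7,0,0,0,0,1],[0,8,0,0,0,0,1],[0,8,0,0,0,0,1],[0,8,0,0,0,0,1]]]'
python3 -m crank '[[[0,10,0,0,0,0,1],[0,10,0,0,0,0,1],[0,10,0,0,0,0,1],[0,10,0,0,0,0,1],[0,10,0,0,0,0,1],[0,10,0,0,0,0,1],[0,8,0,0,0,0,1],[0,4,0,0,0,0,1],[0,0,0,0,0,0,1]]]'
python3 -c "
from h import *
s=ctrl.sense();print(inrail(s['tcp_pos']),s['torque'])"
```

```text
time: 17.75
tcp_pos: [0.5659, 0.2839, 0.0627]
eef_rot: [-3.139, -0.001, 0.056]
force: [-1.6, 4.8, 4.4]
grip_width: 0.0187
gripper_force: 58.6
time: 18.25
tcp_pos: [0.5679, 0.2459, 0.0627]
eef_rot: [3.142, 0.0, 0.057]
force: [-2.0, 1.8, 4.9]
grip_width: 0.0189
gripper_force: 59.2
time: 19.15
tcp_pos: [0.5718, 0.1728, 0.0626]
eef_rot: [3.14, 0.001, 0.057]
force: [-2.6, -1.3, 5.3]
grip_width: 0.0186
gripper_force: 59.4
[-0.00037782  0.14452767] [-0.06183006  0.3866068   0.04083991]
```

Run:
```python
from h import *
d0=dict(np.load("top0.npz")); d=snapshot("top"); c=cam(d)
for x in(-.028,.028):
  for dd in(d0,d):
    g=cv2.GaussianBlur(cv2.cvtColor(dd["img"],cv2.COLOR_RGB2GRAY),(3,3),0); o=[]
    for y in np.arange(.13,.30,.01):
        u,v=proj(c,np.append(rail(x,y),.025)).round().astype(int); o.append(int(g[v,u]))
    print(x,o)
```

```text
-0.028 [165, 165, 163, 163, 162, 162, 162, 161, 160, 160, 161, 160, 159, 160, 162, 100, 73]
-0.028 [62, 54, 54, 55, 49, 49, 49, 50, 51, 49, 52, 61, 57, 43, 49, 38, 74]
0.028 [156, 126, 129, 157, 159, 161, 159, 159, 158, 160, 159, 159, 159, 160, 159, 87, 77]
0.028 [48, 45, 32, 34, 38, 36, 39, 42, 44, 43, 46, 52, 93, 89, 95, 39, 75]
```

Run:
```python
from h import *
s=ctrl.sense(); d=snapshot("wrist"); c=wristcam(d,s); g=cv2.cvtColor(d["img"],cv2.COLOR_RGB2GRAY)
cv2.imwrite("pics/w5.png",d["img"][...,::-1])
for x in(.028,.04,.05):
    o=[]
    for y in np.arange(.10,.35,.01):
        u,v=proj(c,np.append(rail(x,y),.03)).round().astype(int); o.append(int(g[v,u]) if 0<=u<640 and 0<=v<400 else -1)
    print(x,o)
print(proj(c,np.append(rail(0,.1445),.07)), proj(c,np.append(rail(.0,.255),.07)))
```

```text
0.028 [96, 97, 99, 98, 94, 100, 98, 39, 41, 41, 40, 79, 79, 82, 81, 78, 76, 66, 32, 173, 168, 166, -1, -1, -1]
0.04 [99, 98, 99, 97, 101, 100, 101, 38, 39, 37, 37, 36, 37, 39, 35, 34, 33, 23, 32, 168, 170, 169, -1, -1, -1]
0.05 [97, 103, 97, 101, 95, 100, 96, 97, 100, 101, 214, 209, 208, 203, 198, 196, 196, 191, 172, 171, 167, -1, -1, -1, -1]
[315.30384894 272.83870704] [ 72.21812899 273.38439815]
```

Intensity profiles show the plate end now at y≈0.165, so the carrier has travelled about 0.11 m with the knob. I'll go on a little, then change knobs.

```bash
python3 -m crank '[[[0,5,0,0,0,0,1],[0,8,0,0,0,0,1],[0,5,0,0,0,0,1],[0,2,0,0,0,0,1],[0,0,0,0,0,0,1],[0,0,0,0,0,0,-1],[0,0,0,0,0,0,-1],[0,0,0,0,0,0,-1],[0,0,0,0,0,0,-1],[0,0,0,0,0,0,-1],[0,0,-15,0,0,0,-1],[0,0,-40,0,0,0,-1],[0,0,-45,0,0,0,-1],[0,0,-45,0,0,0,-1],[0,0,-45,0,0,0,-1],[0,0,-15,0,0,0,-1],[0,0,0,0,0,0,-1]]]'
python3 -c "
from h import *
s=ctrl.sense(); print(s['tcp_pos'],inrail(s['tcp_pos']))
y=.1245-.27
go(rail(0,y),.262,3.3); go(rail(0,y),.063,3.3)"
```

```text
time: 20.95
tcp_pos: [0.5754, 0.155, 0.2717]
eef_rot: [-3.14, -0.009, 0.057]
force: [0.8, -0.1, -0.0]
grip_width: 0.0854
gripper_force: 0.0
[0.57535641 0.15500292 0.27170442] [0.00214695 0.12658924]
t 20.9 turn z -0.0006 rad (1 rows) shift mm x -2.1 y 272.1 z 9.7
t 20.9 turn z -0.0006 rad (1 rows) shift mm x -2.1 y 272.1 z 208.7
```

```bash
python3 -m crank '[[[0,15,0,0,0,0,-1],[0,40,0,0,0,0,-1],[0,45,0,0,0,0,-1],[0,45,0,0,0,0,-1],[0,45,0,0,0,0,-1],[0,45,0,0,0,0,-1],[0,27,0,0,0,0,-1],[0,10,0,0,0,0,-1],[0,0,0,0,0,0,-1],[0,0,0,0,0,0,-1]]]'
python3 - <<'E'
from h import *
s=ctrl.sense(); d=snapshot("wrist"); c=wristcam(d,s); g=cv2.cvtColor(d["img"],cv2.COLOR_RGB2GRAY); cv2.imwrite("pics/w6.png",d["img"][...,::-1])
q=proj(c,np.append(rail(0,-.1455),.07)); print("pred",q)
n,l,st,ce=cv2.connectedComponentsWithStats((g<45).astype(np.uint8))
for i in range(1,n):
    if 150<st[i,4]<20000 and abs(ce[i]-q).max()<120: print(st[i],ce[i],inrail(onz(c,*ce[i],.055)))
go(rail(0,-.1455),.063,3.3)
E
```

```text
time: 21.95
tcp_pos: [0.5875, -0.1162, 0.2652]
eef_rot: [-3.14, 0.003, 0.057]
force: [-0.2, 0.1, -0.3]
grip_width: 0.0855
gripper_force: 0.0
pred [316.92403671 167.53176107]
[337 125 126  13 560] [368.92678571 129.79642857] [ 0.03550697 -0.19817163]
[305 146  26  32 466] [317.66738197 157.82832618] [ 0.00675588 -0.14626507]
[305 212  25  34 757] [316.68692206 229.47027741] [-0.07409836 -0.14515423]
t 22.0 turn z 0.0002 rad (1 rows) shift mm x 0.9 y 1.1 z 202.7
```

View pics/w6.png

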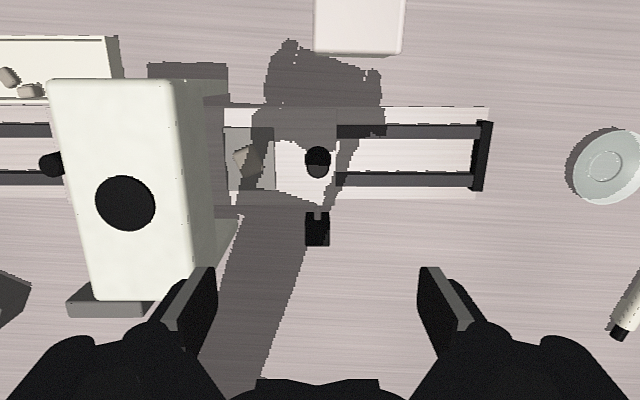

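The last picture shows the right knob, out from under the bridge, at (318,165). The next station's block is at (317,230), so the knob is level with the ball and home needs about 134 mm more. I'll go down half open, to stay clear of the specimen.

```bash
python3 -m crank '[[[1,1,20,0,0,0,0],[0,0,40,0,0,0,0],[0,0,45,0,0,0,0],[0,0,40,0,0,0,0],[0,0,20,0,0,0,0],[0,0,5,0,0,0,0],[0,0,0,0,0,0,0],[0,0,0,0,0,0,0]]]'
python3 -c "
from h import *
go(rail(0,-.1455),.063,3.3)"
```

```text
time: 22.8
tcp_pos: [0.5911, -0.1176, 0.0986]
eef_rot: [3.141, -0.003, 0.058]
force: [1.0, 0.6, 1.8]
grip_width: 0.043
gripper_force: 0.0
t 22.8 turn z 0.0004 rad (1 rows) shift mm x -2.2 y -1.0 z 35.6
```

```bash
python3 -m crank '[[[-2,-1,12,0,0,0,0],[0,0,14,0,0,0,0],[0,0,6,0,0,0,0],[0,0,2,0,0,0,0],[0,0,0,0,0,0,0],[0,0,0,0,0,0,1],[0,0,0,0,0,0,1],[0,0,0,0,0,0,1],[0,0,0,0,0,0,1]]]' 60
python3 -c "
from h import *
s=ctrl.sense(); print(inrail(s['tcp_pos']))"
```

```text
time: 23.7
tcp_pos: [0.5894, -0.1175, 0.0651]
eef_rot: [3.141, -0.004, 0.057]
force: [-0.2, -0.1, 5.8]
grip_width: 0.0
gripper_force: 3.2
[ 0.00047214 -0.14631618]
```

The fingers closed to zero, so they missed the knob. I'll lift and re-measure it numerically.

```bash
python3 -m crank '[[[0,0,-15,0,0,0,1],[0,0,-40,0,0,0,0],[0,0,-45,0,0,0,-1],[0,0,-45,0,0,0,-1],[0,0,-45,0,0,0,-1],[0,0,-10,0,0,0,-1],[0,0,0,0,0,0,-1],[0,0,0,0,0,0,-1]]]'
python3 - <<'E'
from h import *
s=ctrl.sense(); d=snapshot("wrist"); c=wristcam(d,s); g=cv2.cvtColor(d["img"],cv2.COLOR_RGB2GRAY); cv2.imwrite("pics/w7.png",d["img"][...,::-1])
print(s["tcp_pos"],inrail(s["tcp_pos"]))
q=proj(c,np.append(rail(0,-.1455),.07)); print("pred",q)
n,l,st,ce=cv2.connectedComponentsWithStats((g<45).astype(np.uint8))
for i in range(1,n):
    if 150<st[i,4]<20000 and abs(ce[i]-q).max()<150: print(st[i],ce[i],"top",inrail(onz(c,st[i,0]+st[i,2]/2-.5,st[i,1]+st[i,3]-st[i,2]/2-.5,.07)))
o=np.array(d["tool_from_camera"]); print(np.linalg.inv(o)[:3,3], d["intrinsics"][0,0])
d=snapshot("top"); c=cam(d); g=cv2.cvtColor(d["img"],cv2.COLOR_RGB2GRAY)
n,l,st,ce=cv2.connectedComponentsWithStats((g<45).astype(np.uint8))
for i in range(1,n):
    if 10<st[i,4]<400 and 240<ce[i][0]<400 and 150<ce[i][1]<240: print("top",st[i],ce[i],inrail(onz(c,*ce[i],.06)))
E
```

```text
time: 24.5
tcp_pos: [0.5866, -0.1169, 0.2619]
eef_rot: [-3.141, 0.002, 0.057]
force: [-1.1, -0.3, 0.2]
grip_width: 0.0858
gripper_force: 0.0
[ 0.5865771  -0.11689701  0.26192724] [-0.00230261 -0.14550573]
pred [316.06307192 167.57322361]
[ 327  120  167   72 2102] [420.8358706  151.33444339] top [ 0.05738142 -0.23414139]
[295 146  26  32 472] [308.03601695 157.95338983] top [ 0.00312728 -0.13701122]
[304 213  25  34 768] [316.02083333 230.64192708] top [-0.07206993 -0.14531613]
[-0.00077685 -0.03141454 -0.16616599] 349.26671365414796
top [310 148   3  12  13] [311.         153.30769231] [ 0.13989757 -0.10108506]
top [356 148   4   8  13] [357.46153846 151.30769231] [ 0.13352757 -0.25824361]
top [379 182   5  20  45] [381.17777778 191.6       ] [-0.01067924 -0.32326528]
top [277 189  12  11  93] [282.4516129  194.27956989] [0.00830362 0.0058964 ]
top [322 191   6   8  39] [324.56410256 194.35897436] [-0.00389959 -0.13398094]
top [242 199   7   6  35] [244.62857143 201.42857143] [-0.00501813  0.13303682]
top [333 202   5   3  12] [334.83333333 203.08333333] [-0.03608399 -0.16535135]
top [305 209   4   5  12] [306.33333333 211.        ] [-0.05445286 -0.06863409]
top [340 216   4   8  18] [341.44444444 219.33333333] [-0.09205187 -0.18205207]
top [248 224   8   9  64] [251.421875 228.359375] [-0.09651141  0.11669049]
top [336 225   6  14  36] [338.83333333 230.88888889] [-0.1294545  -0.16979008]
```

The knob is at y=-0.137. The narrow reading and the upward force suggest the fingertips caught only its rounded top, so I'll re-grip about 9 mm lower.

```bash
python3 -m crank '[[[4,-8.5,20,0,0,0,0],[0,0,40,0,0,0,0],[0,0,45,0,0,0,0],[0,0,45,0,0,0,0],[0,0,25,0,0,0,0],[0,0,10,0,0,0,0],[0,0,6,0,0,0,0],[0,0,0,0,0,0,0],[0,0,0,0,0,0,0]]]'
python3 -m crank '[[[0,0,8,0,0,0,0],[0,0,5,0,0,0,0],[0,0,2,0,0,0,0],[0,0,0,0,0,0,0],[0,0,0,0,0,0,0]]]'
python3 -c "
from h import *
s=ctrl.sense(); print(inrail(s['tcp_pos']))"
```

```text
time: 25.5
tcp_pos: [0.5924, -0.1088, 0.0734]
eef_rot: [3.141, -0.003, 0.057]
force: [0.2, -0.1, 0.2]
grip_width: 0.0425
gripper_force: 0.0
time: 26.0
tcp_pos: [0.591, -0.1084, 0.0569]
eef_rot: [-3.142, 0.0, 0.057]
force: [0.1, -0.3, -0.3]
grip_width: 0.0429
gripper_force: 0.0
[ 0.00260939 -0.13728034]
```

```bash
python3 -m crank '[[[0,0,1,0,0,0,0.3],[0,0,0,0,0,0,0.3],[0,0,0,0,0,0,1],[0,0,0,0,0,0,1],[0,0,0,0,0,0,1],[0,0,0,0,0,0,1]]]' 60
```

```text
time: 26.6
tcp_pos: [0.591, -0.1083, 0.0563]
eef_rot: [-3.141, -0.0, 0.057]
force: [-1.1, 0.6, 4.2]
grip_width: 0.0209
gripper_force: 58.8
```

```bash
python3 -m crank '[[[0,4,0,0,0,0,1],[0,8,0,0,0,0,1],[0,10,0,0,0,0,1],[0,10,0,0,0,0,1],[0,10,0,0,0,0,1],[0,10,0,0,0,0,1],[0,10,0,0,0,0,1],[0,10,0,0,0,0,1],[0,10,0,0,0,0,1],[0,10,0,0,0,0,1],[0,10,0,0,0,0,1],[0,8,0,0,0,0,1],[0,5,0,0,0,0,1],[0,0,0,0,0,0,1],[0,0,0,0,0,0,1]]]'
for i in 1 2; do :; done
python3 -m crank '[[[0,2,0,0,0,0,1],[0,2,0,0,0,0,1],[0,0,0,0,0,0,1]]]' | grep -E "tcp|force|width"
python3 -m crank '[[[0,2,0,0,0,0,1],[0,2,0,0,0,0,1],[0,0,0,0,0,0,1]]]' | grep -E "tcp|force|width"
python3 -m crank '[[[0,2,0,0,0,0,1],[0,2,0,0,0,0,1],[0,0,0,0,0,0,1]]]' | grep -E "tcp|force|width"
python3 -m crank '[[[0,2,0,0,0,0,1],[0,2,0,0,0,0,1],[0,0,0,0,0,0,1]]]' | grep -E "tcp|force|width"
python3 -c "
from h import *
s=ctrl.sense(); print(s['time'],inrail(s['tcp_pos']))"
```

```text
time: 28.1
tcp_pos: [0.5973, -0.2247, 0.0563]
eef_rot: [3.14, 0.0, 0.057]
force: [-3.0, -1.3, 5.1]
grip_width: 0.0207
gripper_force: 58.9
tcp_pos: [0.5975, -0.2276, 0.0563]
force: [-1.9, 0.5, 6.0]
grip_width: 0.0206
gripper_force: 59.0
tcp_pos: [0.5977, -0.2315, 0.0563]
force: [-3.1, 0.3, 6.2]
grip_width: 0.0205
gripper_force: 59.0
tcp_pos: [0.5977, -0.2328, 0.0562]
force: [-3.1, 5.8, 8.3]
grip_width: 0.0207
gripper_force: 59.3
tcp_pos: [0.598, -0.2368, 0.0562]
force: [-2.1, 4.5, 7.8]
grip_width: 0.0206
gripper_force: 59.2
29.3 [ 0.00216837 -0.26589708]
```

The first bump met the ball at y≈-0.262, exactly as predicted for home at about -0.280. I'll carry on.

```bash
python3 -m crank '[[[0,2,0,0,0,0,1],[0,1,0,0,0,0,1],[0,0,0,0,0,0,1]]]' | grep -E "tcp|force|width"
python3 -m crank '[[[0,2,0,0,0,0,1],[0,1,0,0,0,0,1],[0,0,0,0,0,0,1]]]' | grep -E "tcp|force|width"
python3 -m crank '[[[0,2,0,0,0,0,1],[0,1,0,0,0,0,1],[0,0,0,0,0,0,1]]]' | grep -E "tcp|force|width"
python3 -m crank '[[[0,2,0,0,0,0,1],[0,1,0,0,0,0,1],[0,0,0,0,0,0,1]]]' | grep -E "tcp|force|width"
python3 -c "
from h import *
s=ctrl.sense(); print(s['time'],inrail(s['tcp_pos']))"
```

```text
tcp_pos: [0.5983, -0.2418, 0.0562]
force: [-2.8, 2.0, 5.9]
grip_width: 0.0208
gripper_force: 59.1
tcp_pos: [0.5985, -0.2463, 0.0563]
force: [-2.3, -3.0, 5.2]
grip_width: 0.0205
gripper_force: 59.0
tcp_pos: [0.5988, -0.2503, 0.0563]
force: [-3.4, -5.3, 5.1]
grip_width: 0.0205
gripper_force: 59.0
tcp_pos: [0.5987, -0.2507, 0.0562]
force: [-3.6, 1.3, 6.9]
grip_width: 0.0208
gripper_force: 59.3
30.5 [ 0.00213394 -0.27983351]
```

```bash
python3 -m crank '[[[0,0,0,0,0,0,0.3],[0,0,0,0,0,0,0],[0,0,0,0,0,0,0],[0,0,0,0,0,0,0],[0,0,0,0,0,0,0],[0,0,-10,0,0,0,0],[0,0,-30,0,0,0,0],[0,0,-45,0,0,0,0],[0,0,-45,0,0,0,-1],[0,0,-45,0,0,0,-1],[0,0,-25,0,0,0,-1],[0,0,0,0,0,0,-1],[0,0,0,0,0,0,-1]]]'
python3 - <<'E'
from h import *
s=ctrl.sense(); d=snapshot("wrist"); c=wristcam(d,s); g=cv2.cvtColor(d["img"],cv2.COLOR_RGB2GRAY)
print(s["time"],inrail(s["tcp_pos"]))
n,l,st,ce=cv2.connectedComponentsWithStats((g<45).astype(np.uint8))
for i in range(1,n):
    if 150<st[i,4]<6000 and ce[i][1]<300: print(st[i],ce[i].round(1),"top",inrail(onz(c,st[i,0]+st[i,2]/2-.5,st[i,1]+st[i,3]-st[i,2]/2-.5,.07)).round(4))
    if 150<st[i,4]<6000 and ce[i][1]<300: print("   as block z.032",inrail(onz(c,st[i,0]+st[i,2]/2-.5,st[i,1]+st[i,3]-st[i,2]/2-.5,.032)).round(4))
E
```

```text
time: 31.8
tcp_pos: [0.5994, -0.2513, 0.2571]
eef_rot: [3.141, -0.002, 0.057]
force: [-0.7, -0.1, -0.3]
grip_width: 0.0853
gripper_force: 0.0
31.8 [ 0.00273185 -0.28042245]
[335 126  36  56 630] [353.3 142.8] top [ 0.0109 -0.3163]
   as block z.032 [ 0.0025 -0.3203]
[ 56 152  27  28 571] [ 69.  165.2] top [ 0.0087 -0.0391]
   as block z.032 [ 0.0001 -0.0117]
[304 153  26  33 454] [316.6 164.5] top [ 0.0019 -0.2811]
   as block z.032 [-0.0075 -0.2812]
[188 218  33  36 951] [204.6 236.9] top [-0.0673 -0.1633]
   as block z.032 [-0.0846 -0.1499]
```

```bash
python3 -m crank '[[[0,0,0,0,0,0,-1],[0,0,0,0,0,0,-1]]]' | head -2; python3 -c "
from station import ctrl
print(ctrl.hand_in())"
```

```text
time: 32.05
tcp_pos: [0.5981, -0.2507, 0.2536]
the job is handed in; nothing more can be done
None
```

I handed the job in at 32 s: the three chips are in the trough, the scraper is on the bench clear of the rail, and the carrier measures as home on the next station's ball, with no bump to the bridge noticed (the hand-in returned no verdict).

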